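# Fish the press plate out of a cold-brew cylinder with the lifting key

## Task

Take the lifting key from its stand, reach down into the tall glass cold-brew cylinder that holds the steel press plate, press the key's cross bar lightly on the plate's hub and turn it until it drops through the slot, give it a quarter turn and draw the plate out on the key. Lower the plate gently to lie flat, slotted face up, in the green wash-up tray, turn the key free and stand it back in its stand. Never push or knock hard with the key (there is glass underneath), do not touch the plate with the gripper, and leave both cylinders and the other things on the counter where they stand.

Things in the scene. Friction and masses are not known exactly. Their poses are not given: they have to be found in the camera images.
- key: Lifting key, 202 mm long, 0.2 kg. Origin: centre of the underside of its steel cross bar; z up the shank to the handle, x along the bar. Bar 28 mm (x) by 6 (y) by 6 (z = 0 to 6). Shank 7 mm diameter to z = 90 mm, round wooden handle 28 mm diameter to z = 140, then a flat paddle grip 14 mm thick (x) by 40 wide (y), z = 138 to 202.
- key_grip (a point): Middle of the key's paddle, where to grip it: 170 mm above the key's origin along its z; the paddle's faces look along the key's x. The key stands loosely in its stand, upright or leaning by up to 5 degrees, and shifts or tilts a little when gripped or when its bar touches something: the bar is not exactly where it was measured.
- stand: Dark steel stand of the key, fixed: upright round tube, 42 mm outside, bore 34 mm, on a round foot of 84 mm diameter and 8 mm thickness. Origin: centre of its underside on the counter. Floor of the bore at 8 mm, where the cross bar rests.
- stand_mouth (a point): Centre of the stand's open mouth, 115 mm above the counter.
- cylinder: The clear glass cylinder that holds the press plate: loose, 0.7 kg, open at the top, 84 mm outside, bore 76 mm, 140 mm high, floor 8 mm thick. Origin: centre of its underside.
- cylinder_rim (a point): Centre of that cylinder's mouth, 140 mm above its origin.
- plate: Press plate at the bottom of the cylinder: steel ring, 70 mm diameter, 24 mm high, 54 mm bore, 0.17 to 0.34 kg with the brass hub in its top, loose with 2 to 3 mm of play. Origin: centre of its underside, z up. The slotted hub swivels stiffly in the ring (about 0.04 N m); its slot stands anywhere within 0.9 rad either side of the plate's x axis: that angle is not measured, look or feel for it.
- plate_slot (a point): Centre of the hub's slot at its top face, 24 mm above the plate's origin. Slot 32 by 9 mm through a 5 mm web (z = 19 to 24 mm in the plate), open space below. A quarter turn either way sets the key's bar across the slot; there four ribs, 3 mm deep (z = 16 to 19), make an 8 mm wide groove where the bar seats when lifted. To turn, keep the bar's top below z = 16.
- tray: Grey-green wash-up tray, fixed, 250 mm (x) by 190 mm (y), rim 20 mm high and 6 mm thick, floor 4 mm thick. Origin: centre of its underside.
- tray_in (a point): Centre of the tray's floor (top face, 4 mm above the counter).
- spare: A second, empty glass cylinder of the same size (84 mm diameter, 140 mm high), loose: leave it. Origin: centre of its underside.
- bottle: Flip-top glass bottle with white stopper, 64 mm diameter, 195 mm high, loose: leave it. Origin: centre of its underside.
- jar: Clip-top glass jar, 84 mm diameter, 88 mm high, loose: leave it. Origin: centre of its underside.
- tub: Clear food tub with blue lid, 122 by 162 mm, 95 mm high, loose: leave it. Origin: centre of its underside.
Things that resemble listed ones, but are neither listed nor needed, are in the scene too. Of the things that look like the key, the largest one is meant.

How it is judged (in metres and radians):
On the way, in this order (a step that is already met when the one before it is completed fails the run):
1. the plate hangs on the key inside the cylinder, clear of its floor (z of plate in the frame of cylinder between 0.025 and 0.12 m and horizontal distance between plate and cylinder below 0.03 m and contact force between key and plate above 0.8 N), for 0.2 s.
2. the plate is drawn out above the cylinder, hanging on the key (z of plate in the frame of cylinder above 0.14 m and contact force between key and plate above 0.8 N), for 0.1 s.
At the end, for the whole second after the job is handed in: Plate flat (0.08 rad) and slot up on the tray's floor (5 mm), inside the rim, at rest; key at rest in its stand (bar within 8 mm of the bore's floor, tilt under 0.15 rad); cylinder upright within 25 mm of its start; spare cylinder upright (x of plate in the frame of tray between -0.095 and 0.095 m and y of plate in the frame of tray between -0.065 and 0.065 m and z of plate in the frame of tray below 0.009 m and angle between plate's own z axis and vertical below 0.08 rad and linear speed of plate below 0.02 m/s and horizontal distance between key and stand below 0.016 m and z of key in the frame of stand below 0.016 m and angle between key's own z axis and vertical below 0.15 rad and linear speed of key below 0.03 m/s and angle between each of cylinder, spare's own z axis and vertical below 0.05 rad and distance of cylinder from where it was at the start of the episode below 0.025 m); the robot touches nothing.
It fails at once if the key presses or jerks on the plate or the glass cylinder with more than 25 N (contact force between key and plate above 25 N or contact force between key and cylinder above 25 N).
It fails at once if the plate is dropped or pushed into the tray with more than 25 N (contact force between plate and tray above 25 N).
It fails at once if the gripper touches the plate (contact force between any of the fingers, the arm and plate above 0.5 N).
It fails at once if the cylinder is pushed more than 25 mm or tipped (distance of cylinder from where it was at the start of the episode above 0.025 m or angle between cylinder's own z axis and vertical above 0.2 rad).
It fails at once if a bystander is moved more than 25 mm (distance of any of spare, bottle, jar, tub from where it was at the start of the episode above 0.025 m).
It also fails if it takes over 72 s, if anything falls off the work surface, if the arm or the gripper's body presses on something with over 40 N, if the wrist force passes 120 N, or if a joint passes its speed limit or range.

## Robot

A 6-joint arm with a two-finger parallel gripper is mounted at the origin on the work surface. World frame = base frame: x ahead of the robot, y to its left, z up, the work surface at z = 0. Lengths are in mm, angles in rad, forces in N, time in s.
With the tool pointing down it reaches from about 275 to 750 mm from the base axis. Payload 10.2 kg.
Tool frame: the origin (TCP) lies at the very end of the fingers, on their centre line; the grasp point (between the pads) lies 19 mm behind it; x points along the fingers, y is the direction in which the jaws open and shut, and the axes are right-handed (so a half turn about x gives the same grasp; the last joint's range is limited). The gripper opens to 85 mm and grips with 20 to 120 N. Pads are 22 mm wide; open, the fingers measure 114 mm over their backs; the gripper's body (76 mm by 85 mm) begins 54 mm behind the grasp point. The pads swing forward as they close: fully open they stand 13 mm farther back than shut.
Start: joints at [-0.223, 0.313, 1.498, -0, 1.331, -0.223], TCP at [525.006, -0.013, 231.294] pointing down, gripper open.
Joint ranges: [-2.94, 2.94], [-0.97, 2.17], [0.19, 2.56], [-1.23, 4.37], [0.02, 3.11], [-2.88, 2.88]. Speed limits (rad/s): [2.39, 2.39, 3.01, 3.14, 3.14, 3.14].

## Interface

Orientations are given as a unit quaternion [w, x, y, z].
In Python, from rig import ctrl, viewer, order gives the robot as it stands. The module is installed in compiled form; this text tells all that it offers.
- The arm moves only by the tool carry_out, never from a script. Its argument "deltas" is a list of rows, each a list of 7 numbers: the gripper command: -1 is fully open, 1 is shut, values between are in proportion, then the shift along the tool's x, y, z in mm, then the turn, a rotation vector about the tool's x, y, z in degrees. A call has exactly 5 rows; each row is the pose to reach, as a shift and turn from the pose commanded when the call began, along the tool's axes at that moment; what a row does not reach only later rows make up. A row lasts 1/8 s, in which the tool goes at most 62.5 mm and 10.7 degrees, less where a joint would pass 70% of its speed; a pose out of reach is approached as far as the arm can. A call with a gripper value outside its range is refused whole. The fingers move at their own pace and stop on an object; "newtons" is the grip in N (left out, the last holds). Time passes only in rows, so rows that repeat a pose let the fingers close, or fill a call up. It gives the time, the measured TCP pose, the force and the opening at its end, in the units of the state.
- ctrl.sense(): the state, without advancing time (a new reading comes with each control period).
- viewer.capture(name): name is "scene" or "side" or "wrist"; returns the picture (420x560x3 uint8, red, green, blue); there is no depth.
- viewer.calibration(name): a dict with "fx", "fy", "cx", "cy" (pixels), "k1" (the pictures are not rectified: a ray, as slopes to the right and down, at radius r is drawn at 1 + k1 r^2 times it, then the intrinsics apply), "xyz" and "attitude" of the camera in the world; the wrist camera has in their place "T_tool_cam" (4x4, takes a point from camera to tool coordinates, whose origin is the TCP and whose axes are the tool frame's). Camera axes: x right, y down, z forward; pixel columns grow to the right and rows downward; lengths in mm; the calibration is good to about 2 mm. A picture is of the moment at which its call begins: read the wrist's pose just before it. calibration takes no time and is no camera call.
- order.finish_job(): hands the job in, once; it reports no verdict.
The state is a dict: "time_s": time; "joints": joint angles; "dq": joint speeds; "tau": joint torques, N m; "eef_pos": TCP position; "ee_rot": TCP orientation; "force": force on the tool from outside, world axes, zero at the start; "wrist_torque": the same for the moment, N m; "grip_width": opening from 0.0 (shut) to 1.0 (fully open).
Only numpy, scipy, OpenCV 4.12 (cv2) and the standard library are available. Lean on these libraries where they do the work, as an engineer would, in place of code of your own. Each camera call takes 0.05 s, during which the arm holds its last target. There are 200 camera calls.

## Working session

There is one attempt and no reset: what is moved stays moved. The work goes in short steps, Python scripts to look and compute and a tool call to move; the robot and the scene stay as the last step left them, time stands still between calls to the robot, and variables do not carry over. Pictures are saved under pics/ and viewed, about 8 in all and at most 12, crops included, and the job is handed in when it is done.

Besides the shell and the picture viewer there is one more tool, called after "Request:" as name([rows], argument=value, ...), one row to a line, values as JSON. carry_out: Moves the arm, as the interface text tells. Its arguments: {"type":"object","properties":{"deltas":{"type":"array"},"newtons":{"type":"number"}},"required":["deltas"]}

```bash
mkdir -p pics; cat > h.py <<'E'
import numpy as np, cv2, json
from rig import ctrl, viewer, order
from scipy.spatial.transform import Rotation as R
def rot(q): return R.from_quat([q[1],q[2],q[3],q[0]]).as_matrix()
def cam(name,st=None):
    c=viewer.calibration(name)
    if 'T_tool_cam' in c:
        T=np.array(c['T_tool_cam']); st=st or ctrl.sense(); Rt=rot(st['ee_rot'])
        return c,Rt@T[:3,:3],Rt@T[:3,3]+np.array(st['eef_pos'])
    a=np.array(c['attitude']); M=rot(a) if a.size==4 else a.reshape(3,3)
    return c,M,np.array(c['xyz'])
def ray(C,u,v):
    c,M,o=C; K=np.array([[c['fx'],0,c['cx']],[0,c['fy'],c['cy']],[0,0,1.]])
    p=cv2.undistortPoints(np.array([[[u,v]]],float),K,np.array([c['k1'],0,0,0.]))[0,0]
    d=M@np.array([p[0],p[1],1]); return o,d/np.linalg.norm(d)
def onz(C,u,v,z):
    o,d=ray(C,u,v); return o+d*(z-o[2])/d[2]
def proj(C,P):
    c,M,o=C; q=M.T@(np.array(P,float)-o); x,y=q[:2]/q[2]; s=1+c['k1']*(x*x+y*y)
    return np.array([c['fx']*x*s+c['cx'],c['fy']*y*s+c['cy']])
def tri(rs):
    A=np.zeros((3,3));b=np.zeros(3)
    for o,d in rs:
        P=np.eye(3)-np.outer(d,d);A+=P;b+=P@o
    x=np.linalg.solve(A,b); return x,[np.linalg.norm((np.eye(3)-np.outer(d,d))@(x-o)) for o,d in rs]
def shot(name,fn):
    st=ctrl.sense(); im=viewer.capture(name); cv2.imwrite('pics/'+fn,im[:,:,::-1]); return im,cam(name,st)
E
python3 - <<'E'
from h import *
np.set_printoptions(precision=3,suppress=True)
s=ctrl.sense();print(s)
ims=[]
for n in ['scene','side','wrist']:
    im,C=shot(n,n+'0.png'); print(n,viewer.calibration(n)); ims.append(im)
E
```

```text
{'time_s': 0.0, 'joints': array([-0.223,  0.313,  1.498, -0.   ,  1.331, -0.223]), 'dq': array([-0.002,  0.001, -0.001,  0.   ,  0.001, -0.001]), 'tau': array([ -0.001, -41.226, -25.974,  -0.   ,   0.004,  -0.   ]), 'eef_pos': array([524.741,   0.059, 230.724]), 'ee_rot': array([ 0.5,  0.5,  0.5, -0.5]), 'force': array([-0.548, -0.939,  0.077]), 'wrist_torque': array([ 0.046, -0.017,  0.006]), 'grip_width': 1.001662714745942}
scene {'fx': 436.17537050259824, 'fy': 436.17537050259824, 'cx': 278.0415203501819, 'cy': 210.35564086131077, 'k1': -0.010284494433251481, 'xyz': array([ 932.243,  545.276, 1130.721]), 'attitude': array([-0.091,  0.312,  0.914, -0.244])}
side {'fx': 485.5516624342303, 'fy': 485.5516624342303, 'cx': 280.5962994312007, 'cy': 211.90194215963734, 'k1': -0.11047081534219841, 'xyz': array([  45.624, -606.27 ,  862.163]), 'attitude': array([-0.4  ,  0.863, -0.283,  0.123])}
wrist {'fx': 312.253214181772, 'fy': 312.253214181772, 'cx': 278.5393777980984, 'cy': 211.23423483204405, 'k1': -0.046432157587280434, 'T_tool_cam': array([[  -0.001,   -0.32 ,    0.947, -142.987],
       [   1.   ,   -0.   ,    0.001,   -0.404],
       [  -0.   ,    0.947,    0.32 ,  -82.765],
       [   0.   ,    0.   ,    0.   ,    1.   ]])}
```

View pics/scene0.png

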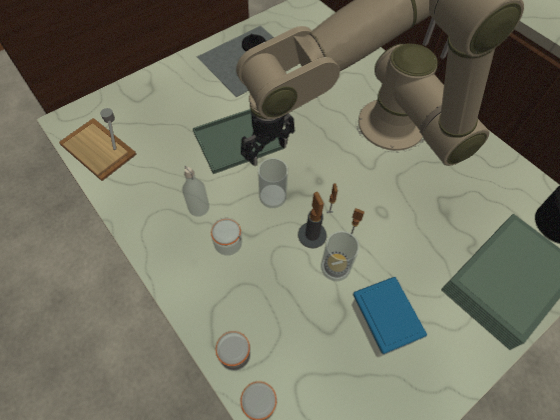

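View pics/side0.png

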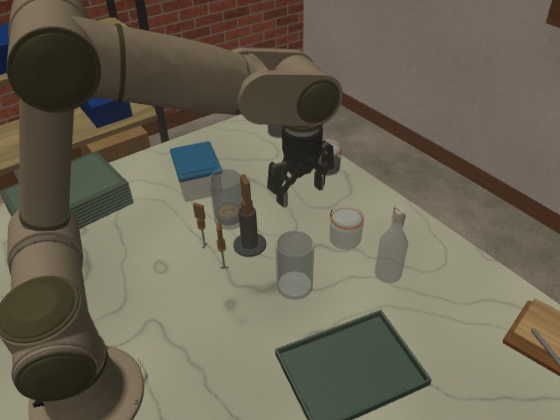

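The scene view shows the key in its stand (foot 313,235), the plate cylinder (340,255), the spare (272,183) and the tray (240,140). The side view shows the same stand foot at (249,243), the cylinder at (227,198) and the tray at (352,367).

```bash
python3 - <<'E'
from h import *
np.set_printoptions(precision=1,suppress=True)
S=cam('scene');D=cam('side')
print('stand foot',onz(S,313,235,4),onz(D,249,243,4))
print('cyl',onz(S,337,265,10),onz(D,227,212,10), 'rim',onz(S,342,243,140),onz(D,226,180,140))
print('spare',onz(S,272,196,5),onz(D,295,285,5))
print('tray far corners scene',[onz(S,*p,20) for p in [(194,133),(213,170)]],'side',[onz(D,*p,20) for p in [(277,362),(380,315),(429,379),(310,418)]])
print('keytop',tri([ray(S,317,194),ray(D,245,176)]))
a=cv2.imread('pics/scene0.png')[140:300,240:400];b=cv2.imread('pics/side0.png')[150:310,180:340]
cv2.imwrite('pics/c1.png',np.hstack([cv2.resize(x,(400,400),interpolation=2)for x in(a,b)]))
E
```

```text
stand foot [487.5 164.9   4. ] [490.2 164.6   4. ]
cyl [497.2 278.9  10. ] [505.2 296.1  10. ] rim [497.6 272.7 140. ] [496.9 265.6 140. ]
spare [501.1 -12.5   5. ] [498.5 -17.2   5. ]
tray far corners scene [array([ 561.7, -353.3,   20. ]), array([ 594.5, -191.9,   20. ])] side [array([ 340.7, -166.2,   20. ]), array([ 585.1, -205.1,   20. ]), array([ 552. , -374.3,   20. ]), array([ 320.2, -297.1,   20. ])]
keytop (array([490.2, 156.9, 218.7]), [np.float64(0.8366126018028097), np.float64(0.8366126018027177)])
```

View pics/c1.png

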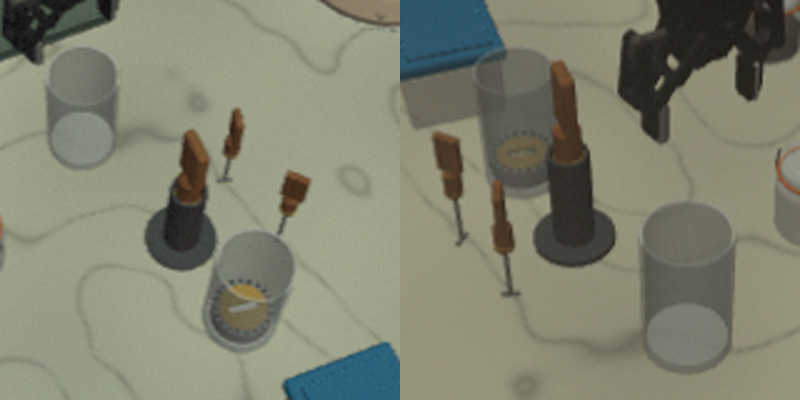

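View pics/wrist0.png

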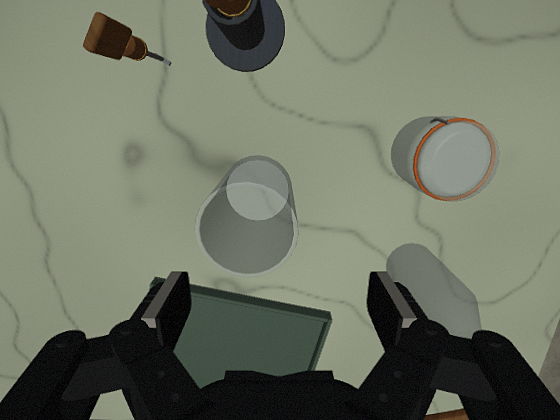

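The crops show the slot line at about (230,311)-(257,303) in the left crop. The wrist view shows the spare, the tray and the stand at the top (245,30). Next I move over the stand to look down on the key and into the cylinder.

Request:
carry_out([
  [-1, -20, -10, -50, 0, 0, 0],
  [-1, -50, -20, -100, 0, 0, 0],
  [-1, -70, -30, -155, 0, 0, 0],
  [-1, -70, -30, -155, 0, 0, 0],
  [-1, -70, -30, -155, 0, 0, 0],
])

```text
time_s: 0.78
eef_pos: [494.9, 154.7, 300.7]
ee_rot: [-0.5, -0.5, -0.5, 0.5]
force: [-0.2, 0.5, -0.7]
grip_width: 0.998
```

```bash
python3 - <<'E'
from h import *
np.set_printoptions(precision=2,suppress=True)
im,C=shot('wrist','w1.png'); print(C[2],ctrl.sense()['eef_pos'],ctrl.sense()['ee_rot'],ctrl.sense()['joints'])
# also re-see tray
im2,_=shot('scene','s1.png')
for P in [(489,165,115),(497,271,140),(497,271,32)]: print(proj(C,P))
E
```

```text
[494.63 237.49 443.64] [495.01 154.18 300.52] [-0.5 -0.5 -0.5  0.5] [ 0.08  0.26  1.39 -0.    1.49  0.08]
[273.31 177.02]
[281.24  67.14]
[280.52  77.6 ]
```

View pics/w1.png

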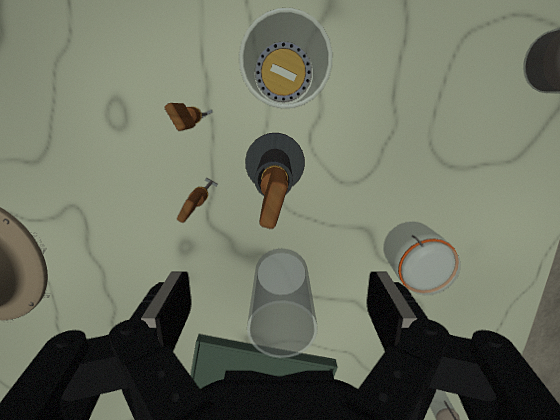

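The wrist view shows the cylinder (286,58) with the plate and its slot (283,73), and the key (273,195) leaning in its stand. I extract those by colour.

```bash
python3 - <<'E'
from h import *
np.set_printoptions(precision=2,suppress=True)
C=cam('wrist'); im=cv2.imread('pics/w1.png'); hsv=cv2.cvtColor(im,cv2.COLOR_BGR2HSV)
def comps(m): 
    return sorted(cv2.findContours(m.astype(np.uint8)*255,cv2.RETR_EXTERNAL,cv2.CHAIN_APPROX_NONE)[0],key=cv2.contourArea)[::-1]
br=cv2.inRange(hsv,(12,80,80),(30,255,255)); br[120:]=0
h=comps(br>0)[0]; (cx,cy),r=cv2.minEnclosingCircle(h); el=cv2.fitEllipse(cv2.convexHull(h)); print('hub',cx,cy,r,el,onz(C,*el[0],32))
m=np.zeros(br.shape,np.uint8); cv2.drawContours(m,[cv2.convexHull(h)],-1,255,-1); m=cv2.erode(m,np.ones((5,5)))
sl=comps((m>0)&(br==0))[0]; rc=cv2.minAreaRect(sl); b=cv2.boxPoints(rc); W=np.array([onz(C,*p,30) for p in b]); print('slot',rc,onz(C,*rc[0],32)); print(W)
for i in range(2):
    e=W[i+1]-W[i]; print('edge',np.linalg.norm(e),np.degrees(np.arctan2(e[1],e[0])))
# stand foot dark
dk=cv2.inRange(im,(0,0,0),(85,85,85)); dk[:125]=0;dk[200:]=0;dk[:,:230]=0;dk[:,320:]=0
f=comps(dk>0)[0]; 
pts=f[:,0]; 
print('foot',cv2.boundingRect(f)); el=cv2.fitEllipse(cv2.convexHull(f)); print(el,onz(C,*el[0],8))
wd=cv2.inRange(hsv,(0,90,40),(20,255,255)); wd[:150]=0; wd[:,:240]=0; wd[:,310:]=0
k=comps(wd>0)[0]; print('key',cv2.boundingRect(k)); print(cv2.approxPolyDP(k,2,True)[:,0].tolist())
a=cv2.resize(im[125:240,220:330],None,fx=5,fy=5,interpolation=2); 
cv2.imwrite('pics/c2.png',a)
E
```

```text
hub 283.4576721191406 71.6693115234375 23.33708953857422 ((282.9300537109375, 71.54585266113281), (43.971656799316406, 46.60066223144531), 5.421834468841553) [500.18 277.2   32.  ]
slot ((282.821533203125, 72.00424194335938), (26.399417877197266, 7.611122131347656), 25.201122283935547) [500.05 276.68  32.  ]
[[483.49 279.39  30.  ]
 [487.5  287.19  30.  ]
 [516.72 274.38  30.  ]
 [512.84 266.43  30.  ]]
edge 8.77391291136666 62.76935423202511
edge 31.90950896374374 -23.67197131002302
foot (245, 133, 60, 67)
((274.06915283203125, 165.49920654296875), (58.683773040771484, 68.45219421386719), 6.486496448516846) [488.37 157.23   8.  ]
key (259, 165, 29, 64)
[[276, 165], [263, 171], [260, 184], [265, 195], [259, 221], [262, 226], [269, 228], [275, 225], [287, 189], [287, 174]]
```

View pics/c2.png

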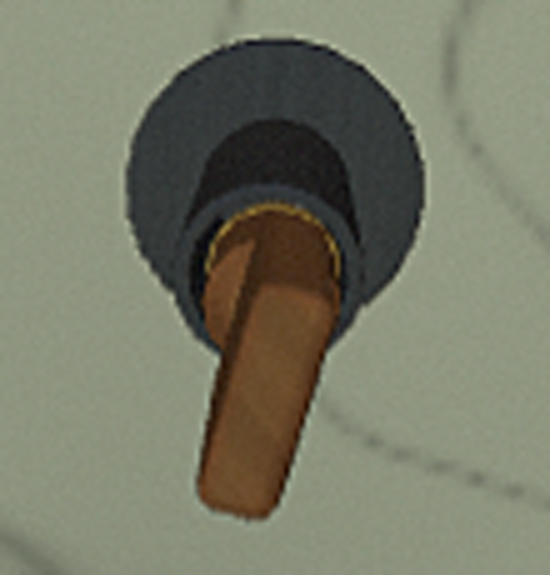

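```bash
python3 - <<'E'
from h import *
np.set_printoptions(precision=2,suppress=True)
C=cam('wrist')
q=lambda x,y,z: onz(C,x/5+220-.4,y/5+125-.4,z)
print('mouth',q(270.5,273,115),'w',q(178,265,115)-q(363,265,115)); 
print('foot x',q(127,185,8),q(425,185,8),'top',q(276,38,8))
tc=[(258,290),(337,297),(272,517),(200,495)]
T=np.array([q(x,y,209) for x,y in tc]); print(T,T.mean(0)); 
for i in range(4): e=T[(i+1)%4]-T[i]; print(np.linalg.norm(e),np.degrees(np.arctan2(e[1],e[0])))
# rim
im=cv2.imread('pics/w1.png')
# scene tray
s=cv2.imread('pics/s1.png');S=cam('scene');D=cam('side')
hsv=cv2.cvtColor(s,cv2.COLOR_BGR2HSV); print(hsv[150,212],hsv[145,225])
d=cv2.imread('pics/side0.png'); hd=cv2.cvtColor(d,cv2.COLOR_BGR2HSV); print(hd[370,350],hd[330,420],hd[340,370])
for im,Cm,box in((s,S,(90,190,180,330)),(d,D,(300,420,260,440))):
    h=cv2.cvtColor(im,cv2.COLOR_BGR2HSV); m=cv2.inRange(h,(50,25,25),(95,160,110)); z=np.zeros_like(m); z[box[0]:box[1],box[2]:box[3]]=m[box[0]:box[1],box[2]:box[3]]
    z=cv2.morphologyEx(z,cv2.MORPH_OPEN,np.ones((5,5)))
    c=max(cv2.findContours(z,0,1)[0],key=cv2.contourArea); ap=cv2.approxPolyDP(c,5,True)[:,0]
    print(cv2.contourArea(c)); [print(p,onz(Cm,*p.astype(float),20)[:2]) for p in ap]
E
```

```text
mouth [489.52 161.95 115.  ] w [-39.68   0.06   0.  ]
foot x [447.72 162.81   8.  ] [531.12 162.69   8.  ] top [489.63 202.9    8.  ]
[[489.16 180.69 209.  ]
 [501.32 179.57 209.  ]
 [491.09 143.14 209.  ]
 [479.53 146.95 209.  ]] [490.27 162.58 209.  ]
12.213605197828276 -5.261248580033988
37.84032354501932 -105.6909988732684
12.165706298854143 161.72721616363103
35.08157311402391 74.07781848687189
[62 42 92] [58 39 92]
[58 40 82] [ 26  47 147] [51 45 79]
3479.0
[261 107] [ 318.41 -312.34]
[194 128] [ 550.22 -371.34]
[212 171] [ 599.03 -190.62]
[282 147] [ 368.05 -133.06]
9637.5
[429 377] [ 555.31 -371.34]
[420 374] [ 546.36 -355.98]
[419 363] [ 563.22 -337.82]
[409 359] [ 554.2  -319.19]
[405 344] [ 573.82 -289.49]
[380 316] [ 583.23 -207.02]
[278 353] [ 354.45 -150.48]
[284 367] [ 345.13 -183.54]
[293 366] [ 360.65 -192.26]
[290 382] [ 334.92 -216.87]
[309 419] [ 317.55 -297.48]
[351 419] [ 378.12 -343.17]
[429 384] [ 543.87 -381.63]
```

Stand is at (489.5,161.5) and the key is nearly upright with its x at about -16°. The slot is at (500,277), angle -23.7°. The tray centre is about (458,-252). Next: align, descend, grip.

Request:
carry_out([
  [-1, 20, -3, -4, 8, 0, 0],
  [-1, 50, -5, -8, 16, 0, 0],
  [-1, 90, -5, -8, 16, 0, 0],
  [-1, 125, -5, -8, 16, 0, 0],
  [-1, 142, -5, -8, 16, 0, 0],
], newtons=40)

```text
time_s: 1.5
eef_pos: [489.4, 161.7, 157.0]
ee_rot: [-0.424, -0.564, -0.426, 0.566]
force: [-0.8, 0.3, -0.2]
grip_width: 1.0
```

Request:
carry_out([
  [0.2, 0, 0, 0, 0, 0, 0],
  [0.5, 0, 0, 0, 0, 0, 0],
  [0.8, 0, 0, 0, 0, 0, 0],
  [1, 0, 0, 0, 0, 0, 0],
  [1, 0, 0, 0, 0, 0, 0],
], newtons=40)

```text
time_s: 2.12
eef_pos: [490.3, 163.0, 159.9]
ee_rot: [0.426, 0.565, 0.425, -0.564]
force: [-0.4, -0.1, 3.7]
grip_width: 0.164
```

Request:
carry_out([
  [1, 0, 0, 0, 0, 0, 0],
  [1, 0, 0, 0, 0, 0, 0],
  [1, 0, 0, 0, 0, 0, 0],
  [1, 0, 0, 0, 0, 0, 0],
  [1, 0, 0, 0, 0, 0, 0],
], newtons=80)

```text
time_s: 2.75
eef_pos: [490.3, 163.0, 159.9]
ee_rot: [0.426, 0.565, 0.425, -0.564]
force: [-0.8, 0.3, 5.8]
grip_width: 0.154
```

```bash
python3 - <<'E'
from h import *
np.set_printoptions(precision=2,suppress=True)
s=ctrl.sense();print(s['time_s'],s['eef_pos'],s['ee_rot'],s['force'],s['wrist_torque'],s['grip_width'],s['joints'])
shot('scene','s2.png');shot('side','d2.png')
a=cv2.imread('pics/s2.png')[140:300,240:400];b=cv2.imread('pics/d2.png')[120:280,160:320]
cv2.imwrite('pics/c3.png',np.hstack([cv2.resize(x,(400,400),interpolation=2)for x in(a,b)]))
E
```

```text
2.75 [490.31 163.04 159.94] [ 0.43  0.57  0.43 -0.56] [-0.81  0.29  5.82] [-0.05  0.17  0.02] 0.15390832453139516 [ 0.09  0.36  1.63 -0.    1.15  0.37]
```

Request:
carry_out([
  [1, -15, 0, 0, 0, 0, 0],
  [1, -50, 0, 0, 0, 0, 0],
  [1, -100, 0, 0, 0, 0, 0],
  [1, -145, 0, 0, 0, 0, 0],
  [1, -157, 0, 0, 0, 0, 0],
])

```text
time_s: 3.48
eef_pos: [490.4, 163.1, 319.1]
ee_rot: [0.426, 0.566, 0.425, -0.563]
force: [-1.5, -0.3, -2.4]
grip_width: 0.157
```

Request:
carry_out([
  [1, 0, 0, 0, 0, 0, 0],
  [1, 0, 0, 0, 0, 0, 0],
  [1, 0, 0, 0, 0, 0, 0],
  [1, 0, 0, 0, 0, 0, 0],
  [1, 0, 0, 0, 0, 0, 0],
])

```text
time_s: 4.1
eef_pos: [490.0, 163.0, 316.1]
ee_rot: [-0.425, -0.565, -0.426, 0.565]
force: [1.1, 0.5, -2.3]
grip_width: 0.153
```

```bash
python3 - <<'E'
from h import *
np.set_printoptions(precision=2,suppress=True)
s=ctrl.sense();print(s['time_s'],s['eef_pos'],s['ee_rot'],s['force'],s['wrist_torque'],s['grip_width'])
p=s['eef_pos'];t=[]
for n in ['scene','side','wrist']:
    im,C=shot(n,n+'3.png'); u=proj(C,[p[0],p[1],p[2]-115]); print(n,u,proj(C,p),proj(C,[p[0],p[1],p[2]-152]))
    w,h=(40,60); x,y=int(u[0])-w//2,int(u[1])-h//2
    x=max(0,min(560-w,x));y=max(0,min(420-h,y)); print(x,y)
    t.append(cv2.resize(im[y:y+h,x:x+w,::-1],None,fx=6.6,fy=6.6,interpolation=2))
cv2.imwrite('pics/c4.png',np.hstack(t))
E
```

```text
4.1 [489.98 162.96 316.06] [-0.43 -0.56 -0.43  0.56] [ 1.12  0.52 -2.28] [ 0.01  0.   -0.02] 0.152863351989917
scene [318.31 199.33] [323.05 172.86] [316.96 206.85]
298 169
side [244.34 181.09] [240.98 137.74] [245.34 193.86]
224 151
wrist [278.84 206.3 ] [279.26 273.76] [278.76 194.79]
258 176
```

View pics/c4.png

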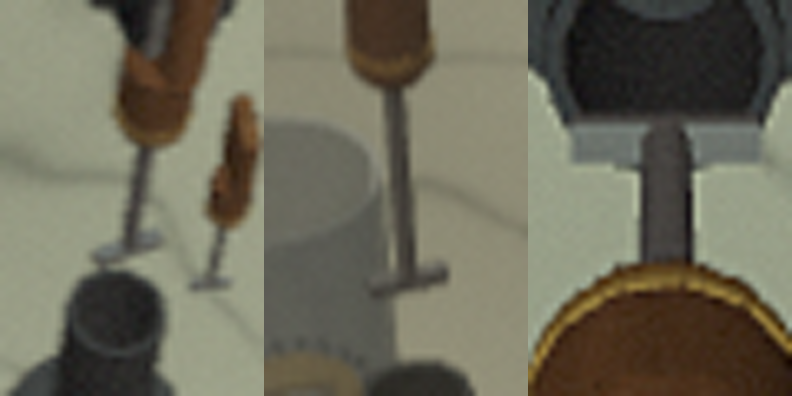

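The three crops show the bar within about 1 px of where a straight key predicts, with the bar parallel to the jaws. I triangulate it and compute the insertion move.

```bash
python3 - <<'E'
from h import *
np.set_printoptions(precision=2,suppress=True)
s=ctrl.sense();p=s['eef_pos']
S,D,W=cam('scene'),cam('side'),cam('wrist')
b,e=tri([ray(S,316.9,206.1),ray(D,245.7,192.9),ray(W,278.4,197)]);print(b,e,b-p)
# wrist-only bar offset, on z of bar
print(onz(W,278.4,197,p[2]-149)-p)
Rt=rot(s['ee_rot']);print(Rt, 'toolY deg',np.degrees(np.arctan2(Rt[1,1],Rt[0,1])))
# slot check with scene/side first crops
print(onz(S,240+243.5/2.5-.3,140+307/2.5-.3,32),onz(D,180+122.5/2.5-.3,150+152.5/2.5-.3,32))
a=[onz(S,240+x/2.5,140+y/2.5,32) for x,y in((230,311),(257,303))];v=a[1]-a[0];print(np.degrees(np.arctan2(v[1],v[0])))
# plate image wrist3: hub centre again
im=cv2.imread('pics/wrist3.png');h=cv2.cvtColor(im,cv2.COLOR_BGR2HSV);m=cv2.inRange(h,(12,80,80),(30,255,255));m[130:]=0
c=sorted(cv2.findContours(m,0,1)[0],key=cv2.contourArea)[-1];el=cv2.fitEllipse(cv2.convexHull(c));print(el,onz(W,*el[0],32))
E
```

```text
[489.93 162.   167.32] [np.float64(0.4356140218341808), np.float64(0.5769052521733341), np.float64(0.6731814136839452)] [  -0.06   -1.   -148.94]
[  -0.72   -1.2  -149.  ]
[[-0.    0.96 -0.28]
 [ 0.   -0.28 -0.96]
 [-1.   -0.   -0.  ]] toolY deg -16.000026437801825
[500.61 278.78  32.  ] [499.71 274.64  32.  ]
159.765692222708
((261.3674011230469, 81.24978637695312), (41.86399841308594, 44.57258605957031), 175.0242156982422) [500.1  278.03  32.  ]
```

Request:
carry_out([
  [1, 0, -4, -20, 1, 0, 0],
  [1, 0, -10, -55, 4, 0, 0],
  [1, 0, -18, -90, 7, 0, 0],
  [1, 0, -21, -110, 7.7, 0, 0],
  [1, 0, -22, -113.5, 7.7, 0, 0],
])

```text
time_s: 4.88
eef_pos: [500.0, 278.9, 315.9]
ee_rot: [-0.387, -0.592, -0.387, 0.592]
force: [0.2, 0.3, -1.9]
grip_width: 0.154
```

Request:
carry_out([
  [1, 10, 0, 0, 0, 0, 0],
  [1, 30, 0, 0, 0, 0, 0],
  [1, 60, 0, 0, 0, 0, 0],
  [1, 75, 0, 0, 0, 0, 0],
  [1, 80, 0, 0, 0, 0, 0],
])

```text
time_s: 5.5
eef_pos: [500.1, 277.6, 235.7]
ee_rot: [-0.386, -0.592, -0.387, 0.592]
force: [0.1, 0.1, -1.3]
grip_width: 0.151
```

```bash
python3 - <<'E'
from h import *
np.set_printoptions(precision=2,suppress=True)
s=ctrl.sense();print(s['time_s'],s['eef_pos'],s['ee_rot'],s['force'],s['wrist_torque'],s['grip_width'])
p=s['eef_pos'];t=[]
for n,w,h in [('scene',48,60),('side',48,60),('wrist',48,60)]:
    im,C=shot(n,n+'4.png'); u=proj(C,[p[0],p[1],50]); print(n,'slot',proj(C,[500,277.3,32]),'bar',proj(C,[p[0]-.3,p[1]-1,p[2]-149]))
    x,y=int(u[0])-w//2,int(u[1])-h//2; print(x,y)
    t.append(cv2.resize(im[y:y+h,x:x+w,::-1],None,fx=5.5,fy=5.5,interpolation=2))
cv2.imwrite('pics/c5.png',np.hstack(t))
E
```

```text
5.5 [500.06 277.61 235.74] [-0.39 -0.59 -0.39  0.59] [ 0.11  0.1  -1.33] [-0.01  0.02 -0.03] 0.15132849518699348
scene slot [336.9  261.98] bar [339.53 253.39]
313 229
side slot [228.27 210.14] bar [226.54 194.14]
203 174
wrist slot [278.66 182.99] bar [278.82 196.85]
254 156
```

View pics/c5.png

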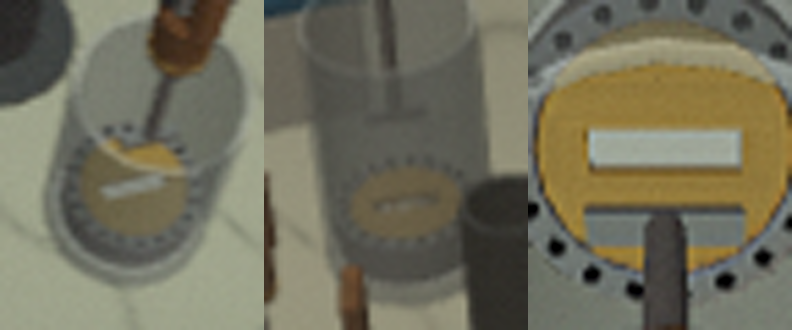

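Wrist crop: the slot (664,149) and the bar (665,226) are parallel and centred on each other. I descend nearly to the hub with a small correction of 0.8 mm in y.

Request:
carry_out([
  [1, 15, 0, -0.8, 0, 0, 0],
  [1, 30, 0, -0.8, 0, 0, 0],
  [1, 40, 0, -0.8, 0, 0, 0],
  [1, 46, 0, -0.8, 0, 0, 0],
  [1, 46, 0, -0.8, 0, 0, 0],
])

```text
time_s: 6.28
eef_pos: [500.4, 278.9, 190.0]
ee_rot: [-0.387, -0.592, -0.387, 0.592]
force: [0.7, 0.3, -1.5]
grip_width: 0.151
```

Request:
carry_out([
  [1, 1, 0, 0, 0, 0, 0],
  [1, 2, 0, 0, 0, 0, 0],
  [1, 3.5, 0, 0, 0, 0, 0],
  [1, 5, 0, 0, 0, 0, 0],
  [1, 6.5, 0, 0, 0, 0, 0],
])

```text
time_s: 6.9
eef_pos: [500.5, 278.9, 183.7]
ee_rot: [-0.387, -0.592, -0.387, 0.592]
force: [0.4, 1.2, -1.9]
grip_width: 0.148
```

```bash
python3 - <<'E'
from h import *
np.set_printoptions(precision=2,suppress=True)
s=ctrl.sense();print(s['time_s'],s['eef_pos'],s['ee_rot'],s['force'],s['wrist_torque'],s['grip_width'])
E
```

```text
6.9 [500.46 278.88 183.69] [-0.39 -0.59 -0.39  0.59] [ 0.41  1.16 -1.93] [ 0.04 -0.01 -0.  ] 0.1476631901822234
```

Request:
carry_out([
  [1, 0.5, 0, 0, 0, 0, 0],
  [1, 1, 0, 0, 0, 0, 0],
  [1, 1.5, 0, 0, 0, 0, 0],
  [1, 2, 0, 0, 0, 0, 0],
  [1, 2, 0, 0, 0, 0, 0],
])

```text
time_s: 7.52
eef_pos: [500.5, 278.9, 181.8]
ee_rot: [-0.387, -0.592, -0.387, 0.592]
force: [0.1, -0.6, -2.2]
grip_width: 0.154
```

Request:
carry_out([
  [1, 0.5, 0, 0, 0, 0, 0],
  [1, 1, 0, 0, 0, 0, 0],
  [1, 1.5, 0, 0, 0, 0, 0],
  [1, 2, 0, 0, 0, 0, 0],
  [1, 2, 0, 0, 0, 0, 0],
])

```text
time_s: 8.15
eef_pos: [500.5, 278.9, 179.8]
ee_rot: [-0.387, -0.592, -0.387, 0.592]
force: [-0.1, 0.5, -1.6]
grip_width: 0.148
```

Request:
carry_out([
  [1, 1, 0, 0, 0, 0, 0],
  [1, 2, 0, 0, 0, 0, 0],
  [1, 3, 0, 0, 0, 0, 0],
  [1, 4, 0, 0, 0, 0, 0],
  [1, 5, 0, 0, 0, 0, 0],
])

```text
time_s: 8.78
eef_pos: [500.5, 278.9, 174.7]
ee_rot: [-0.387, -0.592, -0.387, 0.592]
force: [0.1, 0.1, -2.4]
grip_width: 0.152
```

Request:
carry_out([
  [1, 1.5, 0, 0, 0, 0, 0],
  [1, 3, 0, 0, 0, 0, 0],
  [1, 5, 0, 0, 0, 0, 0],
  [1, 7, 0, 0, 0, 0, 0],
  [1, 9, 0, 0, 0, 0, 0],
])

```text
time_s: 9.4
eef_pos: [500.5, 278.9, 165.6]
ee_rot: [-0.387, -0.592, -0.387, 0.592]
force: [0.1, 0.2, -2.5]
grip_width: 0.153
```

```bash
python3 - <<'E'
from h import *
np.set_printoptions(precision=2,suppress=True)
s=ctrl.sense();print(s['time_s'],s['eef_pos'],s['joints'],s['force'],s['wrist_torque'],s['grip_width'])
im,C=shot('wrist','w6.png'); p=proj(C,[500,278,32]);x,y=map(int,p);print(p)
cv2.imwrite('pics/c6.png',cv2.resize(im[max(0,y-40):y+40,x-50:x+50,::-1],None,fx=6,fy=6,interpolation=2))
E
```

```text
9.4 [500.45 278.89 165.65] [0.3  0.47 1.44 0.   1.23 0.72] [ 0.08  0.17 -2.46] [-0.   -0.01  0.01] 0.1526363497401827
[278.78 201.19]
```

View pics/c6.png

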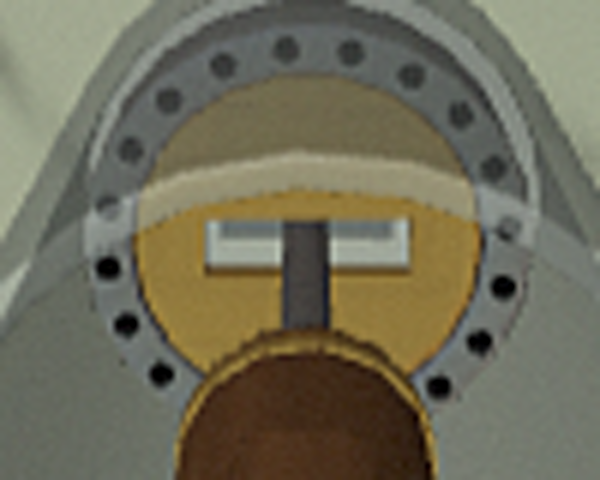

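The crop shows the bar through the slot (307,245), sitting below the web and centred. Quarter turn now.

Request:
carry_out([
  [1, 0, -0.1, 0.1, -10, 0, 0],
  [1, 0, -0.2, 0.2, -20, 0, 0],
  [1, 0, -0.3, 0.4, -30, 0, 0],
  [1, 0, -0.4, 0.5, -40, 0, 0],
  [1, 0, -0.5, 0.6, -50, 0, 0],
])

```text
time_s: 10.07
eef_pos: [499.8, 278.5, 165.8]
ee_rot: [0.602, 0.371, 0.602, -0.371]
force: [-0.1, -0.5, -1.9]
grip_width: 0.151
```

Request:
carry_out([
  [1, 0, -0.2, 0, -10, 0, 0],
  [1, 0, -0.4, 0, -20, 0, 0],
  [1, 0, -0.6, 0, -30, 0, 0],
  [1, 0, -0.7, 0, -40, 0, 0],
  [1, 0, -0.7, 0, -40, 0, 0],
])

```text
time_s: 10.7
eef_pos: [499.1, 278.2, 165.8]
ee_rot: [0.692, 0.146, 0.692, -0.146]
force: [-0.5, 0.4, -3.1]
grip_width: 0.155
```

```bash
python3 - <<'E'
from h import *
np.set_printoptions(precision=2,suppress=True)
s=ctrl.sense();print(s['time_s'],s['eef_pos'],s['ee_rot'],s['joints'],s['force'],s['wrist_torque'],s['grip_width'])
Rt=rot(s['ee_rot']);print(Rt)
im,C=shot('scene','s7.png');im2,C2=shot('side','d7.png')
x,y=map(int,proj(C,[500,278,32]));a=im[y-30:y+30,x-35:x+35]
x,y=map(int,proj(C2,[500,278,32]));b=im2[y-30:y+30,x-35:x+35]
cv2.imwrite('pics/c7.png',cv2.resize(np.hstack([a,b])[:,:,::-1],None,fx=5.5,fy=5.5,interpolation=2))
E
```

```text
10.7 [499.14 278.23 165.78] [ 0.69  0.15  0.69 -0.15] [ 0.3   0.47  1.45  0.    1.22 -0.85] [-0.54  0.41 -3.12] [-0.01 -0.01  0.01] 0.15461505612107118
[[ 0.    0.4   0.92]
 [ 0.    0.92 -0.4 ]
 [-1.    0.    0.  ]]
```

Request:
carry_out([
  [1, -1.5, 0, 0, 0, 0, 0],
  [1, -3, 0, 0, 0, 0, 0],
  [1, -4.5, 0, 0, 0, 0, 0],
  [1, -6, 0, 0, 0, 0, 0],
  [1, -7.5, 0, 0, 0, 0, 0],
])

```text
time_s: 11.42
eef_pos: [499.1, 278.2, 173.3]
ee_rot: [0.692, 0.145, 0.692, -0.145]
force: [-0.5, -0.1, -5.2]
grip_width: 0.155
```

Request:
carry_out([
  [1, -1.5, 0, 0, 0, 0, 0],
  [1, -3, 0, 0, 0, 0, 0],
  [1, -5, 0, 0, 0, 0, 0],
  [1, -7, 0, 0, 0, 0, 0],
  [1, -9, 0, 0, 0, 0, 0],
])

```text
time_s: 12.05
eef_pos: [499.1, 278.2, 182.4]
ee_rot: [0.692, 0.145, 0.692, -0.145]
force: [0.3, -0.0, -4.2]
grip_width: 0.152
```

Request:
carry_out([
  [1, -2, 0, 0, 0, 0, 0],
  [1, -6, 0, 0, 0, 0, 0],
  [1, -12, 0, 0, 0, 0, 0],
  [1, -18, 0, 0, 0, 0, 0],
  [1, -24, 0, 0, 0, 0, 0],
])

```text
time_s: 12.68
eef_pos: [499.2, 278.2, 206.8]
ee_rot: [0.692, 0.145, 0.692, -0.145]
force: [0.1, -0.2, -4.7]
grip_width: 0.151
```

```bash
python3 - <<'E'
from h import *
np.set_printoptions(precision=2,suppress=True)
s=ctrl.sense();print(s['time_s'],s['eef_pos'],s['force'],s['wrist_torque'],s['grip_width'])
im,C=shot('scene','s8.png');im2,C2=shot('side','d8.png')
x,y=map(int,proj(C,[500,278,80]));a=im[y-50:y+60,x-65:x+65]
x,y=map(int,proj(C2,[500,278,80]));b=im2[y-50:y+60,x-65:x+65]
cv2.imwrite('pics/c8.png',cv2.resize(np.hstack([a,b])[:,:,::-1],None,fx=3,fy=3,interpolation=2))
E
```

```text
12.675 [499.18 278.24 206.84] [ 0.13 -0.16 -4.75] [ 0.01  0.06 -0.09] 0.15069905046889093
```

View pics/c8.png

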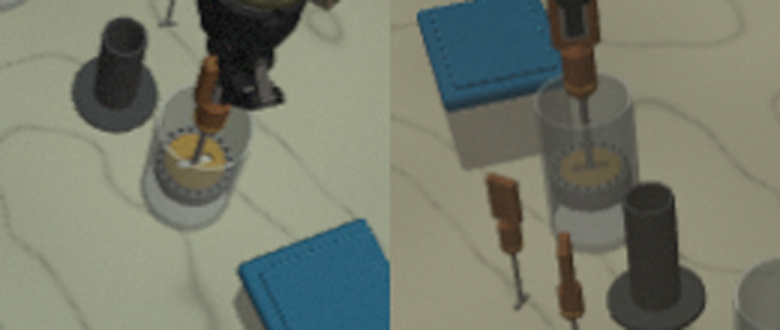

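The plate hangs level on the key inside the cylinder (wrist force down by about 2.5 N). Drawing it out.

Request:
carry_out([
  [1, -5, 0, 0, 0, 0, 0],
  [1, -15, 0, 0, 0, 0, 0],
  [1, -30, 0, 0, 0, 0, 0],
  [1, -48, 0, 0, 0, 0, 0],
  [1, -65, 0, 0, 0, 0, 0],
])

```text
time_s: 13.4
eef_pos: [499.2, 278.3, 273.0]
ee_rot: [0.692, 0.145, 0.692, -0.145]
force: [0.3, -0.1, -4.3]
grip_width: 0.154
```

Request:
carry_out([
  [1, -18, 0, 0, 0, 0, 0],
  [1, -38, 0, 0, 0, 0, 0],
  [1, -55, 0, 0, 0, 0, 0],
  [1, -66, 0, 0, 0, 0, 0],
  [1, -70, 0, 0, 0, 0, 0],
])

```text
time_s: 14.02
eef_pos: [499.2, 278.3, 342.1]
ee_rot: [0.692, 0.145, 0.692, -0.145]
force: [-0.5, -0.2, -5.4]
grip_width: 0.155
```

```bash
python3 - <<'E'
from h import *
np.set_printoptions(precision=3,suppress=True)
s=ctrl.sense();print(s['time_s'],s['eef_pos'],s['force'],s['grip_width'],s['joints'])
Rt=rot(s['ee_rot']);print(Rt, Rt.T@(np.array([458,-252,342])-s['eef_pos']))
E
```

```text
14.025 [499.188 278.255 342.111] [-0.47  -0.239 -5.409] 0.1546584618895276 [ 0.304  0.373  1.131 -0.     1.636 -0.854]
[[ 0.001  0.402  0.916]
 [ 0.     0.916 -0.402]
 [-1.     0.001  0.001]] [  -0.082 -502.102  175.387]
```

Request:
carry_out([
  [1, 0, -15, 5, 0, 0, 0],
  [1, 0, -45, 16, 0, 0, 0],
  [1, 0, -85, 30, 0, 0, 0],
  [1, 0, -126, 44, 0, 0, 0],
  [1, 0, -167, 58, 0, 0, 0],
])

```text
time_s: 14.65
eef_pos: [484.3, 99.9, 340.7]
ee_rot: [0.692, 0.145, 0.692, -0.146]
force: [0.8, -0.7, -4.9]
grip_width: 0.16
```

Request:
carry_out([
  [1, 0, -41, 14, 0, 0, 0],
  [1, 0, -82, 29, 0, 0, 0],
  [1, 0, -123, 43, 0, 0, 0],
  [1, 0, -164, 57, 0, 0, 0],
  [1, 0, -200, 70, 0, 0, 0],
])

```text
time_s: 15.28
eef_pos: [467.7, -111.3, 340.8]
ee_rot: [0.692, 0.146, 0.692, -0.146]
force: [0.7, 1.1, -5.4]
grip_width: 0.153
```

Request:
carry_out([
  [1, 0, -35, 12, 0, 0, 0],
  [1, 0, -70, 24, 0, 0, 0],
  [1, 0, -100, 35, 0, 0, 0],
  [1, 0, -125, 44, 0, 0, 0],
  [1, 0, -135, 47, 0, 0, 0],
])

```text
time_s: 15.9
eef_pos: [456.6, -253.1, 340.6]
ee_rot: [0.691, 0.146, 0.692, -0.146]
force: [0.0, -0.1, -4.5]
grip_width: 0.156
```

```bash
python3 - <<'E'
from h import *
np.set_printoptions(precision=3,suppress=True)
s=ctrl.sense();print(s['time_s'],s['eef_pos'],s['force'],s['grip_width'],s['joints'])
im,C=shot('side','d9.png');a=np.ascontiguousarray(im[150:420,180:480,::-1]); 
u=proj(C,[s['eef_pos'][0],s['eef_pos'][1],4]);print(u)
cv2.circle(a,(int(u[0])-180,int(u[1])-150),3,(0,0,255),1)
im,C=shot('scene','s9.png');b=np.ascontiguousarray(im[40:220,150:350,::-1])
u=proj(C,[s['eef_pos'][0],s['eef_pos'][1],4]);print(u);cv2.circle(b,(int(u[0])-150,int(u[1])-40),3,(0,0,255),1)
cv2.imwrite('pics/c9.png',np.hstack([cv2.resize(a,(444,400)),cv2.resize(b,(350,400))]))
E
```

```text
15.9 [ 456.593 -253.097  340.571] [ 0.004 -0.078 -4.523] 0.1558549749504091 [-0.731  0.256  1.293 -0.     1.595 -1.886]
[349.632 366.397]
[238.242 139.982]
```

View pics/c9.png

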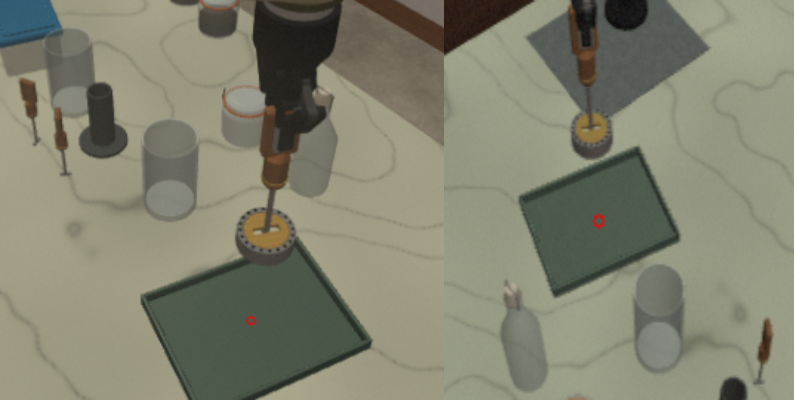

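Both views show the red target mark at the tray's centre and the plate hanging level. I lower it.

Request:
carry_out([
  [1, 10, 0, 0, 0, 0, 0],
  [1, 30, 0, 0, 0, 0, 0],
  [1, 55, 0, 0, 0, 0, 0],
  [1, 80, 0, 0, 0, 0, 0],
  [1, 100, 0, 0, 0, 0, 0],
])

```text
time_s: 16.62
eef_pos: [457.4, -250.4, 239.7]
ee_rot: [0.692, 0.145, 0.693, -0.144]
force: [1.0, -0.4, -4.0]
grip_width: 0.152
```

Request:
carry_out([
  [1, 20, 0, 0, 0, 0, 0],
  [1, 37, 0, 0, 0, 0, 0],
  [1, 50, 0, 0, 0, 0, 0],
  [1, 57, 0, 0, 0, 0, 0],
  [1, 60, 0, 0, 0, 0, 0],
])

```text
time_s: 17.25
eef_pos: [457.7, -251.6, 181.2]
ee_rot: [0.692, 0.145, 0.692, -0.145]
force: [-0.4, -0.5, -4.5]
grip_width: 0.15
```

Request:
carry_out([
  [1, 2, 0, 0, 0, 0, 0],
  [1, 4, 0, 0, 0, 0, 0],
  [1, 5.5, 0, 0, 0, 0, 0],
  [1, 7, 0, 0, 0, 0, 0],
  [1, 8, 0, 0, 0, 0, 0],
])

```text
time_s: 17.88
eef_pos: [457.6, -251.8, 173.2]
ee_rot: [0.692, 0.145, 0.692, -0.145]
force: [-0.1, 0.0, -4.2]
grip_width: 0.152
```

Request:
carry_out([
  [1, 1, 0, 0, 0, 0, 0],
  [1, 2, 0, 0, 0, 0, 0],
  [1, 3, 0, 0, 0, 0, 0],
  [1, 4, 0, 0, 0, 0, 0],
  [1, 4, 0, 0, 0, 0, 0],
])

```text
time_s: 18.5
eef_pos: [457.6, -251.8, 169.2]
ee_rot: [0.692, 0.145, 0.692, -0.145]
force: [1.0, 1.2, -5.7]
grip_width: 0.152
```

Request:
carry_out([
  [1, 1, 0, 0, 0, 0, 0],
  [1, 2, 0, 0, 0, 0, 0],
  [1, 3, 0, 0, 0, 0, 0],
  [1, 4, 0, 0, 0, 0, 0],
  [1, 4, 0, 0, 0, 0, 0],
])

```text
time_s: 19.12
eef_pos: [457.6, -251.8, 165.2]
ee_rot: [0.692, 0.145, 0.692, -0.145]
force: [-0.1, -0.3, -2.1]
grip_width: 0.153
```

Request:
carry_out([
  [1, 1, 0, 0, 0, 0, 0],
  [1, 2, 0, 0, 0, 0, 0],
  [1, 3, 0, 0, 0, 0, 0],
  [1, 3.5, 0, 0, 0, 0, 0],
  [1, 3.5, 0, 0, 0, 0, 0],
])

```text
time_s: 19.75
eef_pos: [457.6, -251.8, 161.8]
ee_rot: [0.692, 0.145, 0.692, -0.145]
force: [0.7, 0.5, -2.9]
grip_width: 0.15
```

```bash
python3 - <<'E'
from h import *
np.set_printoptions(precision=3,suppress=True)
s=ctrl.sense();print(s['time_s'],s['eef_pos'],s['force'],s['wrist_torque'],s['grip_width'],s['joints'])
im,C=shot('wrist','w10.png');im2,C2=shot('side','d10.png')
x,y=map(int,proj(C,[457.6,-251.8,28]));a=im[y-40:y+40,x-50:x+50]
x,y=map(int,proj(C2,[457.6,-251.8,28]));b=im2[y-40:y+40,x-50:x+50]
cv2.imwrite('pics/c10.png',cv2.resize(np.hstack([a,b])[:,:,::-1],None,fx=4,fy=4,interpolation=2))
E
```

```text
19.75 [ 457.604 -251.771  161.77 ] [ 0.728  0.501 -2.912] [-0.015 -0.034 -0.004] 0.14991456239595866 [-0.728  0.372  1.606  0.     1.164 -1.885]
```

View pics/c10.png

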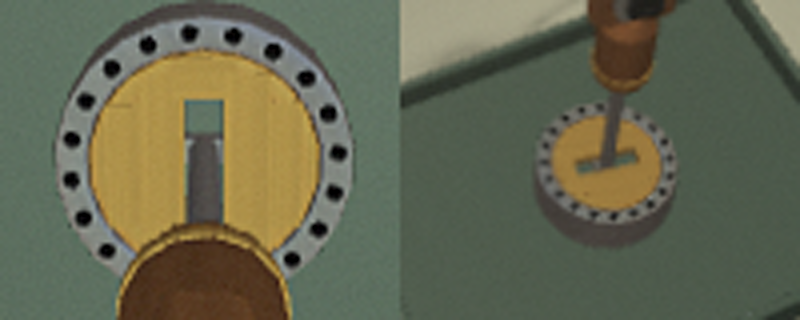

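The crops show the plate flat in the tray, the bar across the slot and the shank central (204,180). I turn back a quarter to free the key.

Request:
carry_out([
  [1, 0, 0.1, 0.1, 10, 0, 0],
  [1, 0, 0.2, 0.2, 20, 0, 0],
  [1, 0, 0.3, 0.3, 30, 0, 0],
  [1, 0, 0.4, 0.4, 40, 0, 0],
  [1, 0, 0.5, 0.5, 50, 0, 0],
])

```text
time_s: 20.48
eef_pos: [458.3, -251.5, 161.8]
ee_rot: [0.565, 0.426, 0.565, -0.426]
force: [0.4, -0.8, -1.9]
grip_width: 0.155
```

Request:
carry_out([
  [1, 0, 0.2, 0, 10, 0, 0],
  [1, 0, 0.4, 0, 20, 0, 0],
  [1, 0, 0.6, 0, 30, 0, 0],
  [1, 0, 0.7, 0, 40, 0, 0],
  [1, 0, 0.7, 0, 40, 0, 0],
])

```text
time_s: 21.1
eef_pos: [458.9, -251.3, 161.9]
ee_rot: [-0.387, -0.592, -0.387, 0.592]
force: [-0.5, 0.2, -2.7]
grip_width: 0.149
```

```bash
python3 - <<'E'
from h import *
np.set_printoptions(precision=3,suppress=True)
s=ctrl.sense();print(s['time_s'],s['eef_pos'],s['force'],s['wrist_torque'],s['grip_width'],s['joints'])
im,C=shot('wrist','w11.png')
x,y=map(int,proj(C,[458,-252,28]));a=im[y-40:y+40,x-50:x+50]
cv2.imwrite('pics/c11.png',cv2.resize(a[:,:,::-1],None,fx=5,fy=5,interpolation=2))
E
```

```text
21.1 [ 458.933 -251.33   161.853] [-0.455  0.183 -2.725] [-0.047 -0.042 -0.002] 0.14896647913667221 [-0.725  0.374  1.603 -0.     1.165 -0.313]
```

No more pictures to view, so I check the slot against the bar numerically.

```bash
cat > slot.py <<'E'
from h import *
def hub(im,C,z):
    h=cv2.cvtColor(np.ascontiguousarray(im[:,:,::-1]),cv2.COLOR_BGR2HSV); m=cv2.inRange(h,(15,90,90),(30,255,255)); m=cv2.morphologyEx(m,cv2.MORPH_OPEN,np.ones((3,3)))
    c=max(cv2.findContours(m,0,1)[0],key=cv2.contourArea); hu=cv2.convexHull(c); f=np.zeros_like(m); cv2.drawContours(f,[hu],-1,255,-1)
    s=((cv2.erode(f,np.ones((5,5)))>0)&(m==0)).astype(np.uint8)
    cs=sorted(cv2.findContours(s,0,1)[0],key=cv2.contourArea)[::-1][:3]
    print('hub bbox',cv2.boundingRect(hu),onz(C,*cv2.fitEllipse(hu)[0],z) if len(hu)>5 else '')
    for q in cs: print('hole',cv2.contourArea(q),cv2.boundingRect(q),cv2.minAreaRect(q))
    return m
E
python3 - <<'E'
from slot import *
np.set_printoptions(precision=2,suppress=True)
im=cv2.imread('pics/w11.png')[:,:,::-1]; C=cam('wrist'); m=hub(im,C,28); print(proj(C,[458,-252,28]))
for v in range(188,232,3): print(v,''.join('#' if x else '.' for x in m[v,235:325]))
E
```

```text
hub bbox (250, 172, 58, 53) [ 458.67 -250.81   28.  ]
hole 309.0 (262, 197, 34, 19) ((278.5, 206.0), (18.0, 33.0), 90.0)
hole 11.0 (269, 220, 17, 3) ((276.9446716308594, 220.67037963867188), (1.7294939756393433, 16.03108024597168), 86.18592071533203)
hole 4.0 (288, 218, 4, 3) ((289.5, 219.0), (2.0, 3.0), 90.0)
[278.2  201.14]
188 ..................####################################################....................
191 ................#######################################################...................
194 ................########################################################..................
197 ...............############..................................############.................
200 ...............############..................................############.................
203 ...............############..................................############.................
206 ................########################........########################..................
209 ................########################........#######################...................
212 ..................######################........######################....................
215 ....................####################........####################......................
218 ......................###############################..###########........................
221 ..........................#########.......................####............................
224 ............................###...........................................................
227 ..........................................................................................
230 ..........................................................................................
```

Slot is aligned with the bar and the shank is central. I raise gently.

Request:
carry_out([
  [1, -2, 0, 0, 0, 0, 0],
  [1, -4, 0, 0, 0, 0, 0],
  [1, -6, 0, 0, 0, 0, 0],
  [1, -8, 0, 0, 0, 0, 0],
  [1, -10, 0, 0, 0, 0, 0],
])

```text
time_s: 21.78
eef_pos: [459.0, -251.3, 172.0]
ee_rot: [0.387, 0.592, 0.387, -0.592]
force: [-0.1, -0.8, -1.8]
grip_width: 0.156
```

Request:
carry_out([
  [1, -2, 0, 0, 0, 0, 0],
  [1, -5, 0, 0, 0, 0, 0],
  [1, -8, 0, 0, 0, 0, 0],
  [1, -11, 0, 0, 0, 0, 0],
  [1, -14, 0, 0, 0, 0, 0],
])

```text
time_s: 22.4
eef_pos: [458.9, -251.3, 186.0]
ee_rot: [0.387, 0.592, 0.387, -0.592]
force: [-0.5, -0.1, -1.8]
grip_width: 0.151
```

Request:
carry_out([
  [1, -5, 0, 0, 0, 0, 0],
  [1, -15, 0, 0, 0, 0, 0],
  [1, -28, 0, 0, 0, 0, 0],
  [1, -40, 0, 0, 0, 0, 0],
  [1, -45, 0, 0, 0, 0, 0],
])

```text
time_s: 23.02
eef_pos: [459.1, -251.5, 231.9]
ee_rot: [0.387, 0.592, 0.386, -0.592]
force: [-0.3, 0.3, -2.5]
grip_width: 0.148
```

```bash
python3 - <<'E'
from slot import *
np.set_printoptions(precision=2,suppress=True)
im,C=shot('wrist','w12.png'); s=ctrl.sense();print(s['eef_pos'],s['force'],s['grip_width'])
hub(im,C,28); S=cam('scene');im,_=shot('scene','s12.png')
h=cv2.cvtColor(np.ascontiguousarray(im),cv2.COLOR_RGB2HSV);m=cv2.inRange(h,(15,90,90),(30,255,255));x,y=map(int,proj(S,[458,-252,28]));print(x,y)
z=np.zeros_like(m);z[y-25:y+25,x-30:x+30]=m[y-25:y+25,x-30:x+30];c=np.argwhere(z);print(len(c),c.mean(0)[::-1],onz(S,*c.mean(0)[::-1],28))
# stand again for the mouth position; TCP now & rotation
Rt=rot(s['ee_rot']);print(Rt.T@(np.array([489.8,162.8,0])-[s['eef_pos'][0],s['eef_pos'][1],0]))
E
```

```text
[ 459.18 -251.53  232.05] [ 1.1   0.26 -0.9 ] 0.15091155839042486
hub bbox (255, 160, 47, 39) [ 458.93 -250.83   28.  ]
hole 134.5 (264, 180, 29, 7) ((278.0, 183.0), (6.0, 28.0), 90.0)
hole 42.5 (264, 193, 30, 4) ((278.47198486328125, 194.71531677246094), (2.4627151489257812, 29.0172119140625), 87.95458984375)
237 135
158 [237.53 135.97] [ 458.97 -251.08   28.  ]
[  -0.43 -138.51 -391.7 ]
```

Request:
carry_out([
  [1, -20, 0, 0, 0, 0, 0],
  [1, -55, 0, 0, 0, 0, 0],
  [1, -85, 0, 0, 0, 0, 0],
  [1, -98, 0, 0, 0, 0, 0],
  [1, -98, -5, -15, 0, 0, 0],
])

```text
time_s: 23.75
eef_pos: [460.3, -235.5, 328.2]
ee_rot: [-0.386, -0.592, -0.386, 0.592]
force: [-0.4, 0.2, -2.6]
grip_width: 0.149
```

Request:
carry_out([
  [1, 0, -12, -33, 0, 0, 0],
  [1, 0, -26, -75, 0, 0, 0],
  [1, 0, -42, -119, 0, 0, 0],
  [1, 0, -58, -163, 0, 0, 0],
  [1, 0, -73, -206, 0, 0, 0],
])

```text
time_s: 24.38
eef_pos: [475.5, -15.1, 327.3]
ee_rot: [-0.386, -0.591, -0.388, 0.592]
force: [0.1, -0.8, -2.8]
grip_width: 0.151
```

Request:
carry_out([
  [1, 0, -15, -43, 0, 0, 0],
  [1, 0, -30, -86, 0, 0, 0],
  [1, 0, -45, -126, 0, 0, 0],
  [1, 0, -56, -157, 0, 0, 0],
  [1, 0, -60, -170, 0, 0, 0],
])

```text
time_s: 25.0
eef_pos: [488.7, 164.2, 327.3]
ee_rot: [-0.387, -0.591, -0.388, 0.592]
force: [0.0, -0.7, -2.6]
grip_width: 0.156
```

```bash
python3 - <<'E'
from h import *
np.set_printoptions(precision=2,suppress=True)
s=ctrl.sense();Rt=rot(s['ee_rot']);print(s['time_s'],s['eef_pos'],s['force'],s['grip_width'],Rt.T@(np.array([489.9,162.4,s['eef_pos'][2]])-s['eef_pos']))
im,C=shot('wrist','w13.png')
p=s['eef_pos'];print('bar pred',proj(C,p+Rt@[149,0,1]))
# dark-grey mouth rows around bar; print gray map of the bar region
g=cv2.cvtColor(im,cv2.COLOR_RGB2GRAY); x,y=map(int,proj(C,[489.5,161.5,115])); print(x,y)
for v in range(y-30,y+45,3): print(v,' '.join('%3d'%g[v,u] for u in range(x-36,x+38,3)))
E
```

```text
25.0 [488.74 164.2  327.32] [ 0.03 -0.75 -2.64] 0.155517514751836 [-0.    1.78  1.19]
bar pred [278.8  196.62]
280 182
152 160 160 161 162  52  59  63  65  60  64  55  59  45  54  64  62  61  62  62  59  40 158 161 159 160
155 162 160 160 173  56  60  64  61  64  49  36  30  35  32  31  53  61  63  64  59  60 174 163 161 159
158 159 159 157  74  59  64  64  57  64  34  36  36  32  32  35  30  64  60  61  53  60  95 161 159 158
161 158 155 158  57  59  60  58  61  39  34  33  33  36  31  30  26  26  63  60  64  60  37 162 159 159
164 156 159 160  54  61  59  60  63  36  35  36  35  33  27  30  26  23  68  61  63  59  48 161 158 158
167 154 157 161  57  62  59  57  58  30  35  62  57  60  59  60  37  31  50  60  62  63  39 159 160 159
170 159 157 160  62  63  66  62  39  52  54  51  59  59  64  60  58  51   7  64  61  56  37 159 159 156
173 157 157 155 106  59  61  57  36  61  41  61  64  59  58  59  30  60  36  63  60  58 141 160 157 157
176 156 158 159 163  54  62  61  61  22  25  16  58  61  62  32  34  31  56  61  57  59 163 158 156 157
179 158 157 153 158 109  61  63  62  21  25  
[... 918 characters left out ...]
 155 154 152 154 172  68  60 170 156 153 155 153 154 156 154 152 154 154 156
209 154 153 154 152 156 155 155 154 153 155 132  64  63 168 153 149 154 156 151 155 154 153 155 155 155
212 151 156 155 156 156 156 154 155 152 156 139  68  59 132 153 154 156 153 154 154 152 153 152 155 154
215 153 154 156 152 156 154 156 155 153 146 127  54  50 125 158 153 152 153 152 150 155 153 154 152 153
218 152 153 153 153 151 154 148 155  84  79  89 107 103 101  62  52 159 152 152 154 154 154 153 152 153
221 152 152 155 153 153 155 162  63 128  46  50  45  42  42  29 130  46 159 154 152 151 151 151 154 153
224 155 152 154 152 155 158  69  62  56  51  51  45  48  46  42  43  49  48 155 152 152 152 151 153 152
```

```bash
python3 - <<'E'
from h import *
from scipy.optimize import least_squares
np.set_printoptions(precision=2,suppress=True)
def fit(fn,C,rows):
    im=cv2.imread(fn);g=cv2.GaussianBlur(cv2.cvtColor(im,cv2.COLOR_BGR2GRAY),(3,3),0).astype(float);P=[]
    for v in rows:
        r=g[v,235:320]; d=np.where(r<110)[0]
        if len(d)<5: continue
        for i,j in((d[0],d[0]-1),(d[-1],d[-1]+1)):
            t=(110-r[i])/(r[j]-r[i]); P.append(onz(C,235+i+(j-i)*t,v,8)[:2])
    P=np.array(P); f=least_squares(lambda c:np.hypot(*(P-c[:2]).T)-c[2],[489,162,42],loss='soft_l1'); print(f.x,len(P),np.abs(f.fun).mean())
    f=least_squares(lambda c:np.hypot(*(P-c[:2]).T)-42,[489,162],loss='soft_l1'); print(f.x)
fit('pics/w13.png',cam('wrist'),range(146,170))
# w1: earlier pose
c=viewer.calibration('wrist');T=np.array(c['T_tool_cam']);Rt=rot([-.5,-.5,-.5,.5]);C1=(c,Rt@T[:3,:3],Rt@T[:3,3]+np.array([495.01,154.18,300.52]))
fit('pics/w1.png',C1,range(136,165))
E
```

```text
[489.58 162.37  41.76] 48 0.12427549860534981
[489.39 161.92]
[489.35 161.27  41.98] 58 0.12547575297531322
[489.35 161.24]
```

Request:
carry_out([
  [1, 0, 1.6, 1, 0, 0, 0],
  [1, 10, 1.6, 1, 0, 0, 0],
  [1, 28, 1.6, 1, 0, 0, 0],
  [1, 42, 1.6, 1, 0, 0, 0],
  [1, 48, 1.6, 1, 0, 0, 0],
])

```text
time_s: 25.68
eef_pos: [490.6, 160.1, 279.8]
ee_rot: [-0.386, -0.592, -0.387, 0.593]
force: [0.8, 1.0, -2.0]
grip_width: 0.152
```

```bash
python3 - <<'E'
from h import *
np.set_printoptions(precision=2,suppress=True)
for n in('wrist','scene','side'):
    im,C=shot(n,n+'14.png')
s=ctrl.sense();Rt=rot(s['ee_rot']);print(s['time_s'],s['eef_pos'],s['force'],s['grip_width'],Rt.T@(np.array([489.8,162.7,s['eef_pos'][2]])-s['eef_pos']))
C=cam('wrist');g=cv2.cvtColor(cv2.imread('pics/wrist14.png'),cv2.COLOR_BGR2GRAY);p=s['eef_pos']
print('bar pred',proj(C,p+Rt@[149,0,1]),'mouth',proj(C,[489.4,161.8,115]))
for v in range(170,216,3): print(v,' '.join('%3d'%g[v,u] for u in range(245,316,3)))
E
```

```text
25.825 [490.87 160.47 280.92] [-0.49 -0.28 -1.25] 0.15248668003223567 [-0.   -1.87 -1.61]
bar pred [278.8  196.62] mouth [276.91 190.54]
170 164  61  63  63  63  65  32  36  35  28  32  37  29  33  29  29  26  61  56  60  61  31 160 159
173 160  59  60  56  63  66  38  29  59  60  59  58  59  63  34  26  21  60  61  62  58  69 159 160
176 158  58  64  59  58  39  45  60  56  65  62  60  63  43  57  49  28  61  56  61  60 141 159 159
179 158 108  59  64  61  28  62  24  54  58  63  58  61  61  27  60  52  66  61  56  56 165 158 159
182 156 164  56  60  61  58  24  24  30  27  54  62  54  33  39  30  59  32  62  66  35 159 160 158
185 157 158 111  61  58  61  24  21  25  31  34  34  37  35  35  33  53  52  59  56 167 158 158 159
188 155 156 162  61  61  51  30  29  31  34  31  34  34  39  35  32  29  60  58 116 159 156 158 158
191 156 155 159 161  49  45  28  27  31  32  33  33  39  34  37  34  25  57 100 158 157 159 156 157
194 153 155 153 156 101  60  19  81  82  81  83  66  70  80  78  80  65  36 157 158 156 158 158 155
197 156 156 157 158 172  58   8 116 111 113  71  65  44 113 113 113  84 142 154 155 155 155 157 155
200 154 156 156 155 155  68  47 108 108 107  70  63  52 109 108 109  75 142 147 156 157 156 153 155
203 155 157 155 158 155 163  47  54  25  29  76  69  54  30  35  50 166 150 129 143 151 156 154 155
206 154 158 154 154 155 154 159  75  60  48  67  61  57  60  60 143 157 155 150 143 144 145 149 154
209 157 155 157 154 154 156 154 155 167 108  62  69  58 124 157 154 156 156 154 155 154 140 138 141
212 154 155 155 155 153 154 155 156 155 156  60  65  52 160 155 153 155 155 154 152 155 156 153 149
215 155 154 157 154 156 154 155 153 157 152  58  54  43 148 158 155 154 154 153 154 153 153 152 154
```

Request:
carry_out([
  [1, 0, 0, 0, 0, 0, 0],
  [1, 0, 0, 0, 0, 0, 0],
  [1, 0, 0, 0, 0, 0, 0],
  [1, 0, 0, 0, 0, 0, 0],
  [1, 0, 0, 0, 0, 0, 0],
])

```text
time_s: 26.45
eef_pos: [490.8, 160.6, 280.8]
ee_rot: [-0.387, -0.592, -0.387, 0.592]
force: [0.4, 0.5, -1.9]
grip_width: 0.153
```

```bash
python3 - <<'E'
from h import *
np.set_printoptions(precision=2,suppress=True)
im,C=shot('wrist','w15.png')
s=ctrl.sense();Rt=rot(s['ee_rot']);print(s['time_s'],s['eef_pos'],s['force'],s['grip_width'],Rt.T@(np.array([489.8,162.7,s['eef_pos'][2]])-s['eef_pos']))
E
```

```text
26.5 [490.8  160.63 280.82] [-0.41 -0.01 -1.78] 0.15121340814991874 [-0.   -1.75 -1.49]
```

Settled: a correction of (-1.7, -1.5) is needed. I apply it, then descend gently.

Request:
carry_out([
  [1, 0, -1.7, -1.5, 0, 0, 0],
  [1, 3, -1.7, -1.5, 0, 0, 0],
  [1, 8, -1.7, -1.5, 0, 0, 0],
  [1, 14, -1.7, -1.5, 0, 0, 0],
  [1, 20, -1.7, -1.5, 0, 0, 0],
])

```text
time_s: 27.12
eef_pos: [489.8, 162.6, 260.2]
ee_rot: [-0.387, -0.592, -0.387, 0.592]
force: [-0.3, 0.9, -2.0]
grip_width: 0.156
```

Request:
carry_out([
  [1, 6, 0, 0, 0, 0, 0],
  [1, 14, 0, 0, 0, 0, 0],
  [1, 22, 0, 0, 0, 0, 0],
  [1, 28, 0, 0, 0, 0, 0],
  [1, 32, 0, 0, 0, 0, 0],
])

```text
time_s: 27.75
eef_pos: [489.8, 162.7, 228.4]
ee_rot: [-0.387, -0.592, -0.387, 0.592]
force: [0.3, 0.4, -1.8]
grip_width: 0.153
```

Request:
carry_out([
  [1, 8, 0, 0, 0, 0, 0],
  [1, 20, 0, 0, 0, 0, 0],
  [1, 32, 0, 0, 0, 0, 0],
  [1, 40, 0, 0, 0, 0, 0],
  [1, 45, 0, 0, 0, 0, 0],
])

```text
time_s: 28.38
eef_pos: [489.8, 162.7, 183.2]
ee_rot: [-0.387, -0.592, -0.387, 0.592]
force: [1.8, -0.5, -2.1]
grip_width: 0.15
```

Request:
carry_out([
  [1, 4, 0, 0, 0, 0, 0],
  [1, 8, 0, 0, 0, 0, 0],
  [1, 12, 0, 0, 0, 0, 0],
  [1, 16, 0, 0, 0, 0, 0],
  [1, 19, 0, 0, 0, 0, 0],
])

```text
time_s: 29.0
eef_pos: [489.8, 162.7, 164.5]
ee_rot: [-0.387, -0.592, -0.387, 0.592]
force: [-0.3, -0.3, -1.9]
grip_width: 0.153
```

Request:
carry_out([
  [1, 1, 0, 0, 0, 0, 0],
  [1, 2, 0, 0, 0, 0, 0],
  [1, 3, 0, 0, 0, 0, 0],
  [1, 4, 0, 0, 0, 0, 0],
  [1, 4, 0, 0, 0, 0, 0],
])

```text
time_s: 29.62
eef_pos: [489.8, 162.7, 160.7]
ee_rot: [-0.387, -0.592, -0.387, 0.592]
force: [0.4, -0.4, -2.2]
grip_width: 0.154
```

Request:
carry_out([
  [1, 0.5, 0, 0, 0, 0, 0],
  [1, 1, 0, 0, 0, 0, 0],
  [1, 1, 0, 0, 0, 0, 0],
  [0.5, 1, 0, 0, 0, 0, 0],
  [0, 1, 0, 0, 0, 0, 0],
])

```text
time_s: 30.25
eef_pos: [490.0, 162.7, 159.9]
ee_rot: [0.387, 0.592, 0.387, -0.592]
force: [-0.1, -0.2, 0.6]
grip_width: 0.448
```

Request:
carry_out([
  [-0.5, 0, 0, 0, 0, 0, 0],
  [-1, 0, 0, 0, 0, 0, 0],
  [-1, 0, 0, 0, 0, 0, 0],
  [-1, 0, 0, 0, 0, 0, 0],
  [-1, 0, 0, 0, 0, 0, 0],
])

```text
time_s: 30.88
eef_pos: [489.8, 162.7, 159.8]
ee_rot: [-0.387, -0.592, -0.387, 0.592]
force: [0.7, 1.0, 1.1]
grip_width: 0.997
```

Request:
carry_out([
  [-1, -10, 0, 0, 0, 0, 0],
  [-1, -35, 0, 0, 0, 0, 0],
  [-1, -75, 0, 0, 0, 0, 0],
  [-1, -115, 0, 0, 0, 0, 0],
  [-1, -140, 0, 0, 0, 0, 0],
])

```text
time_s: 31.5
eef_pos: [490.0, 162.7, 302.6]
ee_rot: [0.387, 0.593, 0.386, -0.591]
force: [0.7, 0.8, -0.5]
grip_width: 1.002
```

```bash
python3 - <<'E'
from slot import *
np.set_printoptions(precision=2,suppress=True)
s=ctrl.sense();print(s['time_s'],s['eef_pos'],s['force'],s['grip_width'])
I={n:shot(n,n+'16.png') for n in('wrist','scene','side')}
# key wood top in side/scene
def wood(n,z):
    im,C=I[n];h=cv2.cvtColor(np.ascontiguousarray(im),cv2.COLOR_RGB2HSV);m=cv2.inRange(h,(0,90,40),(20,255,255))
    u=proj(C,[489.5,162,178]);x,y=map(int,u);w=np.zeros_like(m);w[max(0,y-40):y+45,x-25:x+25]=m[max(0,y-40):y+45,x-25:x+25]
    c=max(cv2.findContours(w,0,1)[0],key=cv2.contourArea);M=cv2.moments(c);print(n,'key bbox',cv2.boundingRect(c),'cent',M['m10']/M['m00'],M['m01']/M['m00'],'pred top',proj(C,[489.5,162,210]),'pred mid(z163)',proj(C,[489.5,162,163]))
for n in I: wood(n,0)
im,C=I['side'];h=cv2.cvtColor(np.ascontiguousarray(im),cv2.COLOR_RGB2HSV);m=cv2.inRange(h,(15,90,90),(30,255,255))
x,y=map(int,proj(C,[459,-251,28]));z=np.zeros_like(m);z[y-30:y+30,x-40:x+40]=m[y-30:y+30,x-40:x+40];c=np.argwhere(z)
print('plate side',len(c),onz(C,*c.mean(0)[::-1],28))
# change vs start: spare / cylinder regions
for n,(a,b) in {'scene':('scene0.png','scene16.png'),'side':('side0.png','side16.png')}.items():
    A,B=[cv2.imread('pics/'+f).astype(int) for f in(a,b)];C=cam(n)
    for nm,P in {'cyl':(500,278,5),'cylrim':(500,278,140),'spare':(500,-15,5),'sprim':(500,-15,140)}.items():
        x,y=map(int,proj(C,P));print(n,nm,np.abs(A-B)[y-12:y+12,x-18:x+18].mean().round(1))
E
```

```text
31.5 [490.01 162.73 302.56] [ 0.71  0.78 -0.48] 1.002253327950313
wrist key bbox (265, 173, 27, 65) cent 277.9119362640489 202.705221226348 pred top [278.41 216.05] pred mid(z163) [278.24 199.46]
scene key bbox (310, 192, 13, 30) cent 316.3774733637747 207.83409436834094 pred top [318.54 197.08] pred mid(z163) [316.83 206.71]
side key bbox (241, 174, 13, 42) cent 245.64855687606112 197.48387096774192 pred top [244.14 178.21] pred mid(z163) [245.42 194.51]
plate side 467 [ 458.02 -252.85   28.  ]
scene cyl 23.9
scene cylrim 4.3
scene spare 1.5
scene sprim 4.0
side cyl 15.7
side cylrim 2.9
side spare 3.1
side sprim 2.8
```

```bash
python3 -c "
from rig import order,ctrl
print(ctrl.sense()['time_s'],order.finish_job())"
```

```text
the job is handed in; nothing more can be done
31.65 None
```

The job is done and handed in at 31.7 s, but it reports no verdict.

**What I did:** I took the key from its stand and lowered it through the hub's slot. The slot's angle was measured by camera, and no contact force showed. After a quarter turn, I drew the plate out on the key and set it down in the tray. I then turned the key free and stood it back in its stand.

**Last checks:**
- **Plate:** it lies at about (458, -252) mm, within a few millimetres of the tray's centre. The scene and side cameras agree to about 2 mm at the height of a flat plate.
- **Key:** it stands upright within about 2–3 px of where it should be in all three views. Its bar touched the stand's floor at release.
- **Glass:** both cylinders' rims look unchanged from the start in the scene and side views.
- **Forces:** wrist force readings at the ends of the moves stayed under about 6 N throughout.
- **Gripper:** it is open and clear of everything.

**What did not go cleanly:**
- I reached the 12-picture limit, so the last looks were checked by numbers only.
- Above the stand I first read the arm's position while it was still settling. That gave a 2 mm error, which I corrected before lowering the key.
- I did not check the bottle, jar and tub at the end. I kept the arm's path clear of them.

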